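Fit ribbon cassette and drive spindle in the label printer

ROBOT

A 7-joint arm with a two-finger parallel gripper is mounted at the origin on the work surface. World frame = base frame: x ahead of the robot, y to its left, z up, the work surface at z = 0. Lengths are in m, angles in rad, forces in N, time in s.
With the tool pointing down it reaches from about 0.425 to 1.025 m from the base axis. Payload 3.6 kg.
Tool frame: the origin (TCP) lies at the very end of the fingers, on their centre line; the grasp point (between the pads) lies 19 mm behind it; z points along the fingers, y is the line along which they close (so a half turn about z gives the same grasp; the last joint's range is limited). The gripper opens to 85 mm and grips with 20 to 120 N. Pads are 22 mm wide; open, the fingers measure 114 mm over their backs; the gripper's body (76 mm by 85 mm) begins 54 mm behind the grasp point. The pads swing forward as they close: fully open they stand 13 mm farther back than shut.
Start: joints at [1.175, 0.591, 0.048, 1.609, -0.033, 0.943, -0.034], TCP at [0.216, -0.692, 0.231] pointing down, gripper open.
Joint ranges: [-2.69, 2.69], [-0.47, 2.24], [-1.27, 1.36], [0.19, 2.51], [-1.53, 4.68], [0.08, 2.07], [-3.09, 3.09]. Speed limits (rad/s): [2.57, 2.57, 3.14, 3.14, 3.14, 3.14, 3.14].

INTERFACE

Orientations are given as a unit quaternion [w, x, y, z].
In Python, from workcell import readout, viewer, workorder gives the robot as it stands.
- The arm moves only by the tool jog_arm, never from a script. Its argument "plan" is a list of rows, each an object with "translation": the shift along the world's x, y, z in units of 0.75 m (1.0 is 0.75 m), a list of three; "rot": the turn, a rotation vector about the world's x, y, z in units of 0.5 rad (1.0 is 0.5 rad), a list of three. A call has 1 to 5 rows; each row is the pose to reach, as a shift and turn from the pose commanded when the call began; what a row does not reach only later rows make up. A row lasts 1/8 s, in which the tool goes at most 62.5 mm and 10.7 degrees, less where a joint would pass 70% of its speed; a pose out of reach is approached as far as the arm can. A call with a number of a shift or a turn outside -1 to 1 is refused whole. A call with a gripper value outside its range is refused whole. "hand" is the closure, from 0 (fully open) to 1 (shut), set as the call begins (left out, the last holds). The fingers move at their own pace and stop on an object; "force" is the grip in N (left out, the last holds). Time passes only in rows, so rows that repeat a pose let the fingers close. It gives the time, the measured TCP pose, the force, the opening and the grip force at its end, in the units of the state.
- readout.state(): the state, without advancing time (a new reading comes with each control period).
- viewer.get_image(name): name is "scene" or "top" or "wrist"; returns a dict with "frame" (400x640x3 uint8, red, green, blue), "depth" (400x640 float32, m along the optical axis (not along the pixel's ray), 0 where there is no reading), "camera_matrix" (3x3 intrinsics, pixels), "rvec" (rotation vector, rad) and "tvec" (3), from world to camera coordinates, as OpenCV has them. Camera axes: x right, y down, z forward; pixel columns grow to the right and rows downward; lengths in m; the calibration is good to about 2 mm. A picture is of the moment at which its call begins.
- workorder.job_done(): hands the job in; it is judged then, once.
The state is a dict: "t": time; "joint_positions": joint angles; "dq": joint speeds; "joint_efforts": joint torques, N m; "ee_pos": TCP position; "orientation": TCP orientation; "force": force on the tool from outside, world axes, zero at the start; "moment": the same for the moment, N m; "width": opening from 0.0 (shut) to 1.0 (fully open); "grip_force": force on a finger pad.
Only numpy, scipy, OpenCV 4.12 (cv2) and the standard library are available. Lean on these libraries where they do the work, as an engineer would, in place of code of your own. Each camera call takes 0.05 s, during which the arm holds its last target. There are 200 camera calls.

TASK

Lay the blue ribbon cassette flat and fully down in the pocket of the open label printer, with its round window over the printer's white drive coupling, and let go of it. Then take the orange-winged spindle from its wooden stand, put its stem down through the window, turn it until its splines mesh with the coupling, slide it fully home and push the sprung drive down to the end of its short travel; finish while still holding the spindle pressed down there. Leave the stamp, tape roll and glue bottle alone.

Things in the scene. Friction and masses are not known exactly. Their poses are not given: they have to be found in the camera images.
- printer: White label printer, cover off, 220 x 190 x 85 mm (x, y, z), fixed to the desk; a paper label sticks out of its -x side. Origin: centre of its underside. In the middle of its top is a black pocket 133 (x) x 75 (y) mm, 12 mm deep, with 4 mm sloped lead-in edges. A 40 mm square well in the pocket floor, centred 40 mm from the pocket centre towards +x, holds the drive coupling.
- pocket (a point): Centre of the pocket's floor, 73 mm above the desk; axes as the printer's, z up.
- drive_mouth (a point): Centre of the white drive coupling's top face (34 mm across), 6 mm above the pocket floor, z up. It has a plus-shaped hole 20 mm deep whose slots, 8 mm wide and 24.5 mm end to end, run along this point's x and y. Its turn differs each time; any quarter turn fits alike. It turns only against drag (0.06 N m), so it stays put while a stem is turned on it.
- clutch (a joint): How far the drive coupling is pushed down, m: 0 = up (at rest), 0.006 = end of travel. Its spring pushes up with 4 N at 0 and 10 N at 0.006. It can be pushed down without the splines being meshed.
- cassette: Blue flat ribbon cassette, 130 (x) x 72 (y) x 20 mm (z), 100 to 200 g, rib up. Origin: centre of its underside. Yellow finger rib on top: 12 mm wide (y), x = -30 to +10 mm, z = 20 to 42 mm. Round through-window, 40 mm across, centred at x = +40 mm. Seated, its top stands 8 mm above the printer's top and its +x points along the printer's +x.
- window (a point): Centre of the cassette's round window, at the underside of the cassette.
- spindle: Drive spindle, z up, 50 to 100 g. Origin: on its axis, at the underside of its white gear (49 mm across, 6 mm thick). On the gear stands an orange wing to grip: 32 mm long (x), 10 mm thick (y), z = 6 to 36 mm. A splined stem hangs below (see stem_tip). It starts upright in the stand, the stem in the hole and the gear lying on the stand's top (origin 56 mm above the desk).
- stem_tip (a point): Bottom end of the spindle's stem, 46 mm below the spindle's origin, axes as the spindle's. The stem is plus-shaped, splines along x and y, 22 mm tip to tip, 6 mm thick; its last 8 mm is a round pilot 8.8 mm across with a coned tip. Turned wrongly, only the pilot enters the coupling; meshed, the tip goes 20 mm in, and the gear stays clear of the cassette.
- stand: Pale wooden block 64 x 64 x 56 mm, fixed to the desk, with an upright round 31 mm hole in its middle. Origin: centre of its underside.
- stamp: Bystander: self-inking stamp with a red knob, 58 x 36 mm, 76 mm tall; origin at the centre of its underside.
- tape: Bystander: brown-orange roll of tape lying flat, 68 mm across, 24 mm tall; origin at the centre of its underside.
- glue: Bystander: glue bottle with an orange cap, 38 mm across, 95 mm tall; origin at the centre of its underside.
Mind the look-alikes: they are no part of the job. Leave any pink or purple look-alike of the spindle alone.

How it is judged:
By the outcome, as a careful person would: the job done as asked, in the order asked, and still so for the second after the job is handed in, while the arm keeps its last pose, push and grip.
It also fails if it takes over 64 s, if anything falls off the work surface, if the arm or the gripper's body presses on something with over 40 N, if the wrist force passes 120 N, or if a joint passes its speed limit or range.

## Working session

There is one attempt and no reset: what is moved stays moved. The work goes in short steps, Python scripts to look and compute and a tool call to move; the robot and the scene stay as the last step left them, time stands still between calls to the robot, and variables do not carry over. Pictures are saved under pics/ and viewed, at most 10 in all, crops included, and the job is handed in when it is done.

Besides the shell and the picture viewer there is one more tool, called as name(argument=value, ...) on one line, values as JSON. jog_arm: Moves the arm, as the interface text tells. Shifts and turns lie within -1 to 1; 1 stands for 0.75 m of shift or 0.5 rad of turn. Its arguments: {"type":"object","properties":{"plan":{"type":"array"},"hand":{"type":"number"},"force":{"type":"number"}},"required":["plan"]}

```bash
ls; mkdir -p pics; cat > h.py <<'E'
import numpy as np, cv2
from workcell import readout, viewer, workorder
def cap(n):
    d=viewer.get_image(n); R=cv2.Rodrigues(np.array(d['rvec'],float))[0]; t=np.array(d['tvec'],float).ravel()
    K=np.array(d['camera_matrix']); z=d['depth']; v,u=np.mgrid[:400,:640]
    c=np.stack([(u-K[0,2])/K[0,0]*z,(v-K[1,2])/K[1,1]*z,z],-1)
    P=(c-t)@R; P[z==0]=np.nan
    return d['frame'],P
def save(n,f): cv2.imwrite('pics/'+n,f[:,:,::-1])
E
python3 - <<'E'
from h import *
for n in ('scene','top'):
    f,P=cap(n); np.savez('/tmp/'+n,f=f,P=P); save(n+'0.png',f)
s=readout.state(); print(s['ee_pos'],s['orientation'],s['width'],s['t'],s['force'])
E
```

```text
pics
[ 0.21532428 -0.691521    0.23023052] [-9.86239124e-04  9.88626136e-01  1.50390655e-01 -2.04414629e-04] 0.9979267870448614 0.1 [ 0.53586849 -0.35241101  0.33769628]
```

View pics/top0.png

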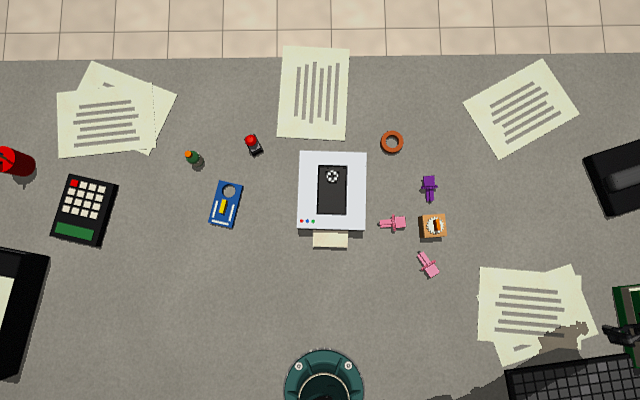

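View pics/scene0.png

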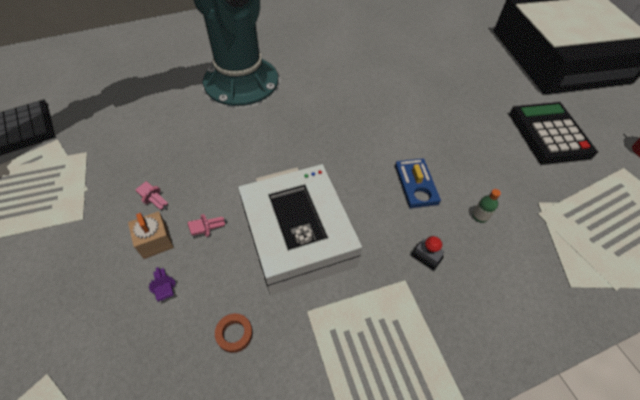

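The top view shows the printer at (332,190) with its coupling at (332,176), the cassette at (226,205) with its window at (230,190), and the spindle in its stand at (433,226). The pink and purple look-alikes lie around the stand.

```bash
python3 - <<'E'
from h import *
d=np.load('/tmp/top.npz');f=d['f'];P=d['P'];hsv=cv2.cvtColor(f,cv2.COLOR_RGB2HSV).astype(int)
H,S,V=np.moveaxis(hsv,-1,0); Z=P[...,2]
def rep(n,m,box):
    u0,u1,v0,v1=box; b=np.zeros_like(m);b[v0:v1,u0:u1]=1; m=m&b&np.isfinite(Z)
    q=P[m]; r=cv2.minAreaRect((q[:,:2]*1000).astype(np.float32)); print(n,m.sum(),np.median(q,0).round(4),r)
rep('cas',(H>95)&(H<125)&(S>120)&(V>60),(200,250,170,235))
rep('rib',(H>20)&(H<35)&(S>120),(200,250,170,235))
rep('printer',(Z>.075),(280,385,140,245))
rep('pocket',(V<80)&(Z>.06),(305,360,158,222))
rep('coupl',(V>110)&(Z>.06),(322,343,168,185))
rep('stand',(Z>.045)&(Z<.059),(410,455,205,245))
rep('wing',(Z>.075),(410,455,205,245))
E
```

```text
cas 675 [0.5324 0.2842 0.0194] ((531.9428100585938, 288.2849426269531), (79.53528594970703, 129.95550537109375), 76.0696792602539)
rib 64 [0.521  0.2872 0.041 ] ((521.8750610351562, 289.5057373046875), (17.94060516357422, 39.555885314941406), 76.31149291992188)
printer 4189 [ 0.556  -0.029   0.0839] ((558.8607177734375, -29.223556518554688), (190.21966552734375, 221.1769256591797), 87.52813720703125)
pocket 1235 [ 0.5527 -0.0277  0.0729] ((560.4188232421875, -28.64052963256836), (80.9202880859375, 138.5195770263672), 86.92903900146484)
coupl 48 [ 0.5987 -0.0309  0.0773] ((600.2826538085938, -29.777772903442383), (32.07908630371094, 28.246034622192383), 33.542869567871094)
stand 344 [ 0.4541 -0.3127  0.0546] ((456.2043151855469, -319.6265869140625), (63.9781379699707, 65.77034759521484), 3.3151743412017822)
wing 60 [ 0.4549 -0.3183  0.0895] ((456.1452331542969, -319.81280517578125), (31.276395797729492, 11.772337913513184), 5.855271816253662)
```

jog_arm(plan=[{"translation": [0.227,0.347,0.06],"rot": [0,0,-0.546]},{"translation": [0.227,0.347,0.06],"rot": [0,0,-0.546]},{"translation": [0.227,0.347,0.06],"rot": [0,0,-0.546]},{"translation": [0.227,0.347,0.06],"rot": [0,0,-0.546]},{"translation": [0.227,0.347,0.06],"rot": [0,0,-0.546]}], hand=0)

```text
t: 0.72
ee_pos: [0.3856, -0.4314, 0.276]
orientation: [-0.0, 1.0, 0.014, -0.0]
force: [1.1, 0.1, -0.5]
width: 0.998
grip_force: 0.0
```

jog_arm(plan=[{"translation": [0.147,0.387,0],"rot": [0,0,-0.546]},{"translation": [0.147,0.387,0],"rot": [0,0,-0.546]},{"translation": [0.147,0.387,0],"rot": [0,0,-0.546]},{"translation": [0.147,0.387,0],"rot": [0,0,-0.546]},{"translation": [0.147,0.387,0],"rot": [0,0,-0.546]}])

```text
t: 1.35
ee_pos: [0.4953, -0.1411, 0.2759]
orientation: [0.0, 0.993, -0.122, -0.0]
force: [1.2, -0.8, -0.4]
width: 0.994
grip_force: 0.0
```

jog_arm(plan=[{"translation": [0.005,0.15,0],"rot": [0,0,0]},{"translation": [0.005,0.15,0],"rot": [0,0,0]},{"translation": [0.005,0.15,0],"rot": [0,0,0]},{"translation": [0.005,0.15,0],"rot": [0,0,0]}])

```text
t: 1.85
ee_pos: [0.4985, -0.0312, 0.2758]
orientation: [0.0, 0.993, -0.122, -0.0]
force: [0.7, -0.3, -1.3]
width: 1.003
grip_force: 0.0
```

```bash
python3 - <<'E'
from h import *
f,P=cap('wrist'); np.savez('/tmp/wp',f=f,P=P); save('wp.png',f)
s=readout.state(); print(s['ee_pos'],s['orientation'],s['t'],s['force'])
E
```

```text
[ 0.49849538 -0.0320689   0.27586134] [ 4.04726254e-04  9.92440627e-01 -1.22724769e-01 -2.62097118e-04] 1.9 [0.51295446 0.29151355 0.31319834]
```

View pics/wp.png

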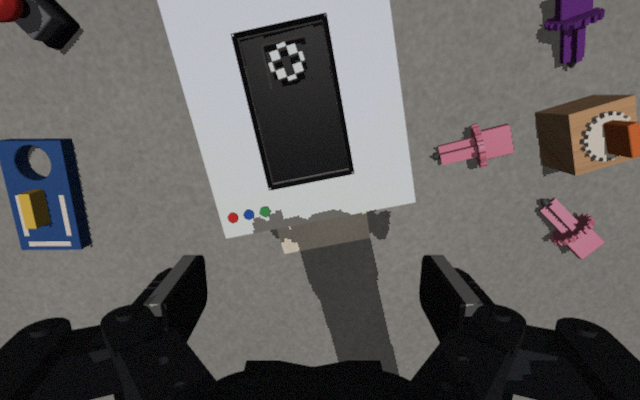

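The wrist view shows the pocket with corners at about (234,35), (326,14), (353,172) and (270,188). The coupling is at (287,62), the cassette is on the left with its rib at (33,208), and the spindle in its stand is at (608,135).

```bash
cat >> h.py <<'E'
def rect(n,P,m,box):
    u0,u1,v0,v1=box; b=np.zeros_like(m);b[v0:v1,u0:u1]=1; m=m&b&np.isfinite(P[...,2])
    q=P[m]; r=cv2.minAreaRect((q[:,:2]*1000).astype(np.float32)); print(n,m.sum(),'medz',np.median(q[:,2]).round(4),np.round(r[0],1),np.round(r[1],1),round(r[2],1)); return q
def plus(P,m,c0,L,W,R):  # fit plus-shape: dark mask m sampled at plane points
    best=[]
    q=P.reshape(-1,3)[:,:2]; k=np.isfinite(q[:,0])&(np.hypot(*(np.nan_to_num(q)-c0).T)<.03); q=q[k]; g=m.reshape(-1)[k]
    for dx in np.arange(-6,6.1,.5):
        for dy in np.arange(-6,6.1,.5):
            p=q-c0-np.array([dx,dy])/1000; r=np.hypot(*p.T); s=r<R
            for a in np.arange(0,90,2.):
                c,s_=np.cos(np.radians(a)),np.sin(np.radians(a)); x=np.abs(c*p[:,0]+s_*p[:,1]);y=np.abs(-s_*p[:,0]+c*p[:,1])
                pl=((x<L/2)&(y<W/2))|((y<L/2)&(x<W/2))
                best.append(((pl==g)[s].mean(),dx,dy,a))
    best.sort(reverse=True); b=np.array(best[:10]); print('plus',b[0],b.mean(0).round(3)); return b
E
python3 - <<'E'
from h import *
d=np.load('/tmp/wp.npz');f=d['f'];P=d['P'];hsv=cv2.cvtColor(f,cv2.COLOR_RGB2HSV).astype(int)
H,S,V=np.moveaxis(hsv,-1,0); Z=P[...,2]
rect('cas',P,(H>95)&(H<125)&(S>120)&(V>60)&(Z>.015),(0,100,130,260))
rect('castop',P,(Z>.016)&(Z<.024),(0,100,130,260))
rect('rib',P,(Z>.035),(0,100,160,260))
rect('pocketfloor',P,(Z<.0765)&(Z>.07),(225,362,5,195))
rect('pocketdark',P,(V<90)&(Z>.06),(225,362,5,195))
q=rect('coupl',P,(V>120)&(Z>.07),(264,310,35,88)); c=q[:,:2].mean(0); print(c)
print('couplZ',np.percentile(q[:,2],[5,50,95]))
# reproject to plane z=.079 using camera centre is unnecessary if depth is right; use depth-flat approx
dd=viewer.get_image('wrist'); R=cv2.Rodrigues(np.array(dd['rvec'],float))[0]; C=-R.T@np.array(dd['tvec']).ravel()
s=(.079-C[2])/(P[...,2]-C[2]); Q=C+(P-C)*s[...,None]
mask=V<120
bb=plus(Q,mask,c,.0245,.008,.0165)
rect('stand',P,(Z>.048)&(Z<.06),(530,640,85,180)); rect('wing',P,(Z>.08),(530,640,85,180))
E
```

```text
cas 4008 medz 0.0177 [532.  282.5] [ 73.  130.3] 76.0
castop 5082 medz 0.0178 [532.  282.6] [ 74.4 130.4] 76.5
rib 505 medz 0.0395 [522.4 285. ] [13.9 40.6] 76.5
pocketfloor 10174 medz 0.0717 [559.8 -31.2] [ 75.4 133.7] 87.5
pocketdark 12913 medz 0.0719 [559.3 -31.5] [ 82.7 141. ] 87.5
coupl 530 medz 0.0772 [599.6 -33.3] [31.3 31.1] 31.4
[ 0.59946567 -0.03315109]
couplZ [0.07469196 0.07717019 0.07851477]
plus [ 0.8024055 -0.5        0.         6.       ] [ 0.796 -0.25  -0.2    4.4  ]
stand 2617 medz 0.0547 [ 457.7 -321.8] [65. 67.] 3.2
wing 682 medz 0.0896 [ 458.1 -321.8] [32.5 11.1] 6.6
```

jog_arm(plan=[{"translation": [0.032,0.4,-0.08],"rot": [0,0,0]},{"translation": [0.032,0.4,-0.08],"rot": [0,0,0]},{"translation": [0.032,0.4,-0.08],"rot": [0,0,0]},{"translation": [0.032,0.4,-0.08],"rot": [0,0,0]},{"translation": [0.032,0.4,-0.08],"rot": [0,0,0]}])

```text
t: 2.58
ee_pos: [0.5239, 0.2696, 0.2155]
orientation: [0.0, 0.992, -0.123, 0.0]
force: [0.9, -0.3, 0.1]
width: 1.002
grip_force: 0.0
```

jog_arm(plan=[{"translation": [0,0.02,-0.08],"rot": [0,0,0]},{"translation": [0,0.02,-0.08],"rot": [0,0,0]},{"translation": [0,0.02,-0.08],"rot": [0,0,0]}])

```text
t: 2.95
ee_pos: [0.5241, 0.2822, 0.1567]
orientation: [0.0, 0.992, -0.123, 0.0]
force: [0.4, 0.0, 0.3]
width: 1.001
grip_force: 0.0
```

```bash
python3 - <<'E'
from h import *
f,P=cap('wrist'); np.savez('/tmp/wc',f=f,P=P); save('wc.png',f)
d=np.load('/tmp/wp.npz')['f']; a=cv2.resize(d[25:100,250:325],(600,600),interpolation=cv2.INTER_CUBIC)
cv2.imwrite('pics/both.png',np.hstack([cv2.resize(f,(480,300)),cv2.resize(a,(300,300))])[:,:,::-1])
s=readout.state(); print(s['ee_pos'],s['orientation'],s['t'],s['force'])
hsv=cv2.cvtColor(f,cv2.COLOR_RGB2HSV).astype(int);H,S,V=np.moveaxis(hsv,-1,0); Z=P[...,2]
b=(0,640,0,400)
rect('rib',P,(Z>.03)&(H>18)&(H<35)&(S>110),b); rect('cas',P,(H>95)&(H<125)&(S>120)&(V>50)&(Z>.012)&(Z<.03),b)
E
```

```text
[0.524688   0.28240918 0.15766416] [-2.08423914e-04  9.92332852e-01 -1.23587624e-01  1.25126249e-03] 3.0 [ 0.26112599 -0.42560462  0.78779187]
rib 1225 medz 0.0406 [560.9 223.4] [345.7 142.8] 76.5
cas 9635 medz 0.0182 [532.  282.8] [ 71.5 129.5] 76.6
```

View pics/both.png

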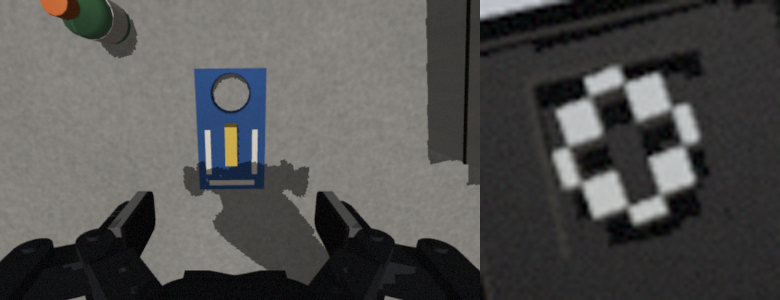

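The cassette lies straight with its rib at about (231,145), and the glue bottle is well clear. The coupling crop shows the slots running at about +4.5° in the world frame.

jog_arm(plan=[{"translation": [-0.003,0,-0.08],"rot": [0,0,0.02]},{"translation": [-0.003,0,-0.14],"rot": [0,0,0.02]},{"translation": [-0.003,0,-0.165],"rot": [0,0,0.02]},{"translation": [-0.003,0,-0.176],"rot": [0,0,0.02]},{"translation": [-0.003,0,-0.176],"rot": [0,0,0.02]}])

```text
t: 3.62
ee_pos: [0.5218, 0.2845, 0.0253]
orientation: [-0.001, 0.993, -0.117, 0.001]
force: [0.3, -0.8, -0.1]
width: 0.997
grip_force: 0.0
```

jog_arm(plan=[{"translation": [0,0,0],"rot": [0,0,0]},{"translation": [0,0,0],"rot": [0,0,0]},{"translation": [0,0,0],"rot": [0,0,0]},{"translation": [0,0,0],"rot": [0,0,0]},{"translation": [0,0,0],"rot": [0,0,0]}], hand=1, force=50)

```text
t: 4.25
ee_pos: [0.5209, 0.2847, 0.0245]
orientation: [-0.0, 0.993, -0.117, 0.0]
force: [-0.9, -0.3, 3.2]
width: 0.122
grip_force: 51.3
```

jog_arm(plan=[{"translation": [0,0,0],"rot": [0,0,0]},{"translation": [0,0,0],"rot": [0,0,0]},{"translation": [0,0,0],"rot": [0,0,0]},{"translation": [0,0,0],"rot": [0,0,0]},{"translation": [0,0,0],"rot": [0,0,0]}])

```text
t: 4.88
ee_pos: [0.5209, 0.2848, 0.0245]
orientation: [-0.0, 0.993, -0.117, 0.0]
force: [-0.2, 0.6, 4.8]
width: 0.128
grip_force: 51.4
```

jog_arm(plan=[{"translation": [0,0,0.05],"rot": [0,0,0]},{"translation": [0,0,0.12],"rot": [0,0,0]},{"translation": [0,-0.02,0.175],"rot": [0,0,0]}])

```text
t: 5.25
ee_pos: [0.5202, 0.2706, 0.1565]
orientation: [-0.001, 0.993, -0.116, -0.0]
force: [0.1, -0.6, -1.2]
width: 0.126
grip_force: 50.6
```

jog_arm(plan=[{"translation": [0.01,-0.08,0],"rot": [0,0,0.08]},{"translation": [0.02,-0.16,0],"rot": [0,0,0.16]},{"translation": [0.03,-0.24,0],"rot": [0,0,0.24]},{"translation": [0.035,-0.32,0],"rot": [0,0,0.32]},{"translation": [0.037,-0.38,0],"rot": [0,0,0.38]}])

```text
t: 5.88
ee_pos: [0.5473, -0.0192, 0.1546]
orientation: [0.001, 1.0, -0.023, -0.001]
force: [-0.1, 0.4, -2.3]
width: 0.125
grip_force: 50.6
```

jog_arm(plan=[{"translation": [0,-0.02,0],"rot": [0,0,0]},{"translation": [0,-0.02,0],"rot": [0,0,0]},{"translation": [0,-0.02,0],"rot": [0,0,0]}])

```text
t: 6.25
ee_pos: [0.5482, -0.0282, 0.1551]
orientation: [-0.001, 1.0, -0.021, -0.0]
force: [0.7, 1.0, -1.5]
width: 0.123
grip_force: 50.6
```

```bash
python3 - <<'E'
from h import *
f,P=cap('wrist'); np.savez('/tmp/wg',f=f,P=P); save('wg.png',f)
s=readout.state(); print(s['ee_pos'],s['orientation'],s['t'],s['force'],s['width'])
hsv=cv2.cvtColor(f,cv2.COLOR_RGB2HSV).astype(int);H,S,V=np.moveaxis(hsv,-1,0); Z=P[...,2]
b=(0,640,0,400)
blue=(H>95)&(H<125)&(S>120)&(V>50)&(Z>.12)
rect('cas',P,blue,b); rect('pocket',P,(Z<.078)&(Z>.06)&(V<90),b); rect('printertop',P,(Z>.08)&(Z<.09)&(V>120),b)
n,l,st,c=cv2.connectedComponentsWithStats((~blue).astype(np.uint8))
for i in range(1,n):
    if st[i,4]>300: print(st[i],c[i])
E
```

```text
[ 0.54831053 -0.02800028  0.1552114 ] [-6.60180925e-04  9.99794275e-01 -2.02722463e-02 -8.60363630e-05] 6.3 [ 0.40462623  0.14551664 -0.82414144] 0.12599447242682513
cas 23225 medz 0.1489 [559.6 -29.7] [ 72.1 130.3] 87.8
pocket 2254 medz 0.0716 [593.3 -30.4] [53.3 51.6] 53.7
printertop 55270 medz 0.0833 [558.1 -31.1] [191.4 216.4] 87.4
[     0      0    640    400 225619] [320.36108661 204.23971829]
[ 265   88   98   95 7047] [312.71136654 134.97289627]
```

View pics/wg.png

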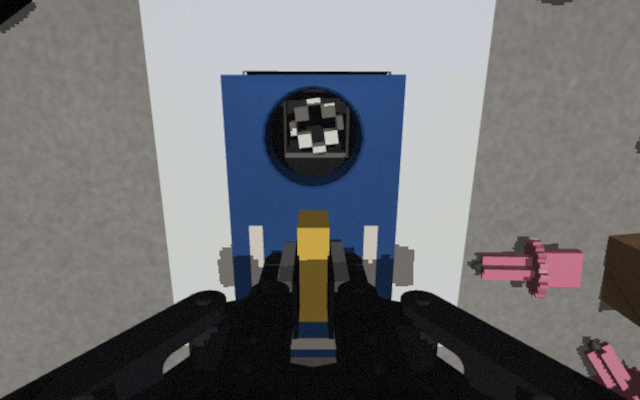

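The held cassette sits squarely over the pocket, and its window at (313,135) shows the coupling centred beneath. It needs about 1.5 mm in -y.

jog_arm(plan=[{"translation": [0,-0.002,-0.03],"rot": [0,0,0]},{"translation": [0,-0.002,-0.055],"rot": [0,0,0]},{"translation": [0,-0.002,-0.063],"rot": [0,0,0]},{"translation": [0,-0.002,-0.07],"rot": [0,0,0]},{"translation": [0,-0.002,-0.074],"rot": [0,0,0]}])

```text
t: 6.92
ee_pos: [0.5488, -0.0314, 0.1001]
orientation: [-0.0, 1.0, -0.022, 0.0]
force: [-0.1, 1.0, -1.4]
width: 0.123
grip_force: 50.6
```

jog_arm(plan=[{"translation": [0,0,-0.002],"rot": [0,0,0]},{"translation": [0,0,-0.004],"rot": [0,0,0]},{"translation": [0,0,-0.005],"rot": [0,0,0]},{"translation": [0,0,-0.005],"rot": [0,0,0]}])

```text
t: 7.42
ee_pos: [0.5489, -0.0314, 0.0975]
orientation: [-0.0, 1.0, -0.022, 0.001]
force: [-2.0, 3.2, 8.0]
width: 0.122
grip_force: 51.9
```

jog_arm(plan=[{"translation": [0,0,0.002],"rot": [0,0,0]},{"translation": [0,0,0.002],"rot": [0,0,0]},{"translation": [0,0,0.002],"rot": [0,0,0]},{"translation": [0,0,0.002],"rot": [0,0,0]},{"translation": [0,0,0.002],"rot": [0,0,0]}], hand=0)

```text
t: 8.05
ee_pos: [0.5483, -0.0322, 0.0975]
orientation: [0.0, 1.0, -0.022, -0.0]
force: [0.1, -0.1, 0.3]
width: 1.002
grip_force: 0.0
```

jog_arm(plan=[{"translation": [0,0,0.05],"rot": [0,0,0]},{"translation": [0,0,0.1],"rot": [0,0,0]},{"translation": [0,0,0.17],"rot": [0,0,0]},{"translation": [0,0,0.17],"rot": [0,0,0]}])

```text
t: 8.55
ee_pos: [0.5515, -0.0321, 0.2292]
orientation: [-0.0, 1.0, -0.022, 0.005]
force: [0.1, 1.0, 0.4]
width: 0.999
grip_force: 0.0
```

```bash
python3 - <<'E'
from h import *
f,P=cap('wrist'); np.savez('/tmp/ws',f=f,P=P); save('ws.png',f)
s=readout.state(); print(s['ee_pos'],s['orientation'],s['t'],s['force'],s['width'])
hsv=cv2.cvtColor(f,cv2.COLOR_RGB2HSV).astype(int);H,S,V=np.moveaxis(hsv,-1,0); Z=P[...,2]
b=(0,640,0,400)
blue=(H>95)&(H<125)&(S>120)&(V>40)&(Z>.086)&(Z<.1)
q=rect('cas',P,blue,b); A=np.c_[q[:,:2]-q[:,:2].mean(0),np.ones(len(q))]; print('plane',np.linalg.lstsq(A,q[:,2],rcond=None)[0])
q=rect('printertop',P,(Z>.08)&(Z<.087)&(V>150),b); A=np.c_[q[:,:2]-q[:,:2].mean(0),np.ones(len(q))]; print('plane',np.linalg.lstsq(A,q[:,2],rcond=None)[0])
n,l,st,c=cv2.connectedComponentsWithStats((~blue).astype(np.uint8))
for i in range(1,n):
    if st[i,4]>300: print(st[i],c[i])
u,v=290,110
c=f[20:220,200:440]
cv2.imwrite('pics/ws2.png',cv2.resize(c,(720,600),interpolation=cv2.INTER_CUBIC)[:,:,::-1])
E
```

```text
[ 0.54962374 -0.03219047  0.22699599] [ 3.14227001e-05  9.99752237e-01 -2.21428156e-02  2.27123433e-03] 8.6 [-0.24079703  1.82169581 -0.84234324] 0.996325588166784
cas 9964 medz 0.0913 [547.  -17.3] [101.8 158.4] 87.4
plane [-0.00103059 -0.00216248  0.0912685 ]
printertop 37971 medz 0.0833 [559.5 -31.4] [190.5 220.3] 87.6
plane [-0.00066733 -0.00152176  0.08327948]
[     0      0    640    400 241284] [319.96195355 201.36345137]
[ 287   97   51   53 2097] [311.88268956 123.21459227]
[ 304  163   19   59 1038] [312.32273603 191.89306358]
[276 172  11  61 542] [281.31549815 201.83579336]
[339 172  10  61 544] [343.27389706 201.91544118]
[282 239  62   9 492] [312.3597561 243.4695122]
```

View pics/ws2.png

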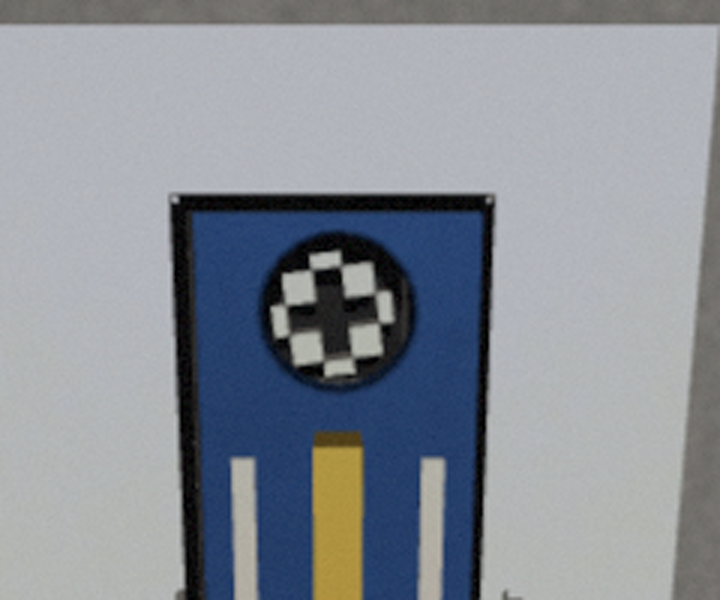

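The cassette is seated flat, 8 mm above the printer's top, with even margins and the coupling centred in the window (crop centre about (332,313)). Its slots are tilted about 8° in the image, which is about +5.5° in the world frame.

jog_arm(plan=[{"translation": [-0.123,-0.385,-0.02],"rot": [0,0,0.31]},{"translation": [-0.123,-0.385,-0.02],"rot": [0,0,0.31]},{"translation": [-0.123,-0.385,-0.02],"rot": [0,0,0.31]},{"translation": [-0.123,-0.385,-0.02],"rot": [0,0,0.31]},{"translation": [-0.123,-0.385,-0.02],"rot": [0,0,0.31]}])

```text
t: 9.22
ee_pos: [0.4538, -0.3228, 0.2083]
orientation: [-0.001, 0.999, 0.055, -0.001]
force: [1.2, -0.6, 0.1]
width: 1.003
grip_force: 0.0
```

jog_arm(plan=[{"translation": [0,0,-0.04],"rot": [0,0,0]},{"translation": [0,0,-0.04],"rot": [0,0,0]},{"translation": [0,0,-0.04],"rot": [0,0,0]}])

```text
t: 9.6
ee_pos: [0.4563, -0.3197, 0.1797]
orientation: [-0.001, 0.998, 0.056, -0.0]
force: [0.4, -0.4, -0.2]
width: 1.002
grip_force: 0.0
```

```bash
python3 - <<'E'
from h import *
f,P=cap('wrist'); np.savez('/tmp/wsp',f=f,P=P); save('wsp.png',f)
s=readout.state(); print(s['ee_pos'],s['orientation'],s['t'],s['force'],s['width'])
hsv=cv2.cvtColor(f,cv2.COLOR_RGB2HSV).astype(int);H,S,V=np.moveaxis(hsv,-1,0); Z=P[...,2]
b=(180,460,0,330)
q=P[180:182,318:322]; 
rect('wing',P,(Z>.086)&(Z<.095)&(S>150)&(H<18),b)
rect('gear',P,(Z>.057)&(Z<.066)&(S<70)&(V>110),b)
rect('stand',P,(Z>.048)&(Z<.058),b)
# coupling centre from seated view: window hole bright pixels on plane z=.079
d=np.load('/tmp/ws.npz');f=d['f'];P=d['P'];hsv=cv2.cvtColor(f,cv2.COLOR_RGB2HSV).astype(int)
m=(hsv[...,2]>130)&(hsv[...,1]<60)
q=rect('coupl',P,m,(286,338,97,149)); print(q.mean(0))
h=P[97:149,286:338][[0,-1]]
blue=(hsv[...,0]>95)&(hsv[...,0]<125)&(hsv[...,1]>120)
n,l,st,c=cv2.connectedComponentsWithStats((~blue).astype(np.uint8))
E
```

```text
[ 0.4568206  -0.31981328  0.1802852 ] [-2.00466479e-04  9.98401807e-01  5.65134043e-02  1.62027189e-04] 9.65 [ 0.52532732 -0.10881767 -1.12559076] 1.005082466756142
wing 639 medz 0.0903 [ 457.8 -322.4] [31.7  9.3] 6.3
gear 2094 medz 0.0603 [ 458.  -322.3] [47.9 48.6] 5.5
stand 3999 medz 0.0543 [ 457.4 -321.9] [64.4 64.1] 3.4
coupl 568 medz 0.0772 [598.3 -32.7] [32.1 33.2] 32.3
[ 0.5995053  -0.03321651  0.07661144]
```

View pics/wsp.png

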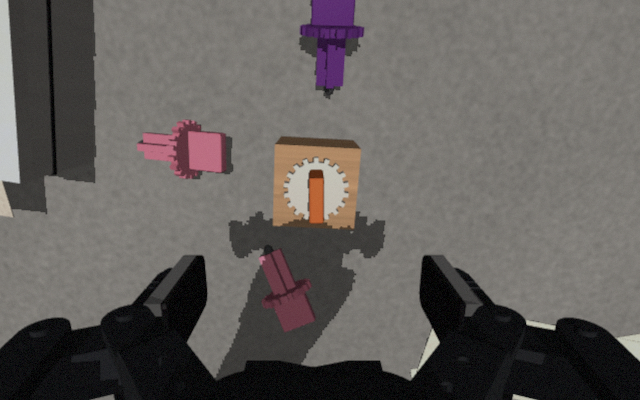

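The orange wing is at (316,197) on its white gear in the stand and aligned with the tool. The nearby pink pieces are clear of the finger path.

jog_arm(plan=[{"translation": [0.001,-0.003,-0.07],"rot": [0,0,0]},{"translation": [0.001,-0.003,-0.12],"rot": [0,0,0]},{"translation": [0.001,-0.003,-0.142],"rot": [0,0,0]},{"translation": [0.001,-0.003,-0.152],"rot": [0,0,0]},{"translation": [0.001,-0.003,-0.152],"rot": [0,0,0]}])

```text
t: 10.28
ee_pos: [0.4576, -0.3233, 0.0667]
orientation: [0.0, 0.998, 0.056, 0.001]
force: [0.6, -1.2, 0.2]
width: 0.996
grip_force: 0.0
```

jog_arm(plan=[{"translation": [0,0,0],"rot": [0,0,0]},{"translation": [0,0,0],"rot": [0,0,0]},{"translation": [0,0,0],"rot": [0,0,0]},{"translation": [0,0,0],"rot": [0,0,0]},{"translation": [0,0,0],"rot": [0,0,0]}], hand=1, force=70)

```text
t: 10.9
ee_pos: [0.4569, -0.3232, 0.0664]
orientation: [0.0, 0.998, 0.055, 0.0]
force: [-0.7, 0.4, 2.9]
width: 0.109
grip_force: 69.0
```

jog_arm(plan=[{"translation": [0,0,0],"rot": [0,0,0]},{"translation": [0,0,0],"rot": [0,0,0]},{"translation": [0,0,0],"rot": [0,0,0]}])

```text
t: 11.28
ee_pos: [0.457, -0.3232, 0.0664]
orientation: [0.0, 0.998, 0.055, 0.0]
force: [-0.8, 0.3, 5.7]
width: 0.1
grip_force: 69.2
```

jog_arm(plan=[{"translation": [0,0,0.05],"rot": [0,0,0]},{"translation": [0,0,0.12],"rot": [0,0,0]},{"translation": [0,0,0.165],"rot": [0,0,0]},{"translation": [0,0,0.165],"rot": [0,0,0]}])

```text
t: 11.78
ee_pos: [0.4584, -0.3242, 0.1922]
orientation: [0.002, 0.998, 0.055, 0.002]
force: [-0.3, -0.4, -1.3]
width: 0.104
grip_force: 68.6
```

jog_arm(plan=[{"translation": [0.038,0.07,0],"rot": [0,0,0]},{"translation": [0.075,0.14,0],"rot": [0,0,0]},{"translation": [0.11,0.21,0],"rot": [0,0,0]},{"translation": [0.15,0.28,0],"rot": [0,0,0]},{"translation": [0.18,0.34,0],"rot": [0,0,-0.03]}])

```text
t: 12.4
ee_pos: [0.5918, -0.0655, 0.1878]
orientation: [-0.0, 0.999, 0.049, -0.001]
force: [0.8, -0.3, -0.5]
width: 0.103
grip_force: 68.6
```

jog_arm(plan=[{"translation": [0.01,0.03,0],"rot": [0,0,0]},{"translation": [0.01,0.047,0],"rot": [0,0,0]},{"translation": [0.01,0.047,0],"rot": [0,0,0]},{"translation": [0.01,0.047,0],"rot": [0,0,0]}])

```text
t: 12.9
ee_pos: [0.5984, -0.035, 0.1892]
orientation: [0.001, 0.999, 0.047, -0.001]
force: [0.3, -0.1, -0.8]
width: 0.101
grip_force: 68.6
```

```bash
python3 - <<'E'
from h import *
f,P=cap('wrist'); np.savez('/tmp/wi',f=f,P=P); save('wi.png',f)
s=readout.state(); print(s['ee_pos'],s['orientation'],s['t'],s['force'],s['width'])
hsv=cv2.cvtColor(f,cv2.COLOR_RGB2HSV).astype(int);H,S,V=np.moveaxis(hsv,-1,0); Z=P[...,2]
b=(180,460,0,400); z0=s['ee_pos'][2]
rect('wing',P,(Z>z0+.015)&(Z<z0+.03)&(S>150)&(H<18),b)
rect('gear',P,(Z>z0-.012)&(Z<z0+.002)&(S<70)&(V>100),b)
rect('cas',P,(H>95)&(H<125)&(S>120)&(V>40)&(Z>.086)&(Z<.1),(200,450,0,400))
f2,_=cap('scene'); c=cv2.resize(f2[140:300,200:400],(400,320),interpolation=cv2.INTER_CUBIC)
cv2.imwrite('pics/wi2.png',np.hstack([cv2.resize(f,(400,250)),c[:250]])[:,:,::-1])
E
```

```text
[ 0.59857516 -0.03513847  0.18947203] [ 5.57686962e-04  9.98918512e-01  4.64888382e-02 -5.32717522e-04] 12.95 [ 0.4536827  -0.59394579 -0.53461161] 0.10001174564561634
wing 2195 medz 0.213 [600.5 -35. ] [28.  29.6] 57.2
gear 2721 medz 0.1831 [609.5 -35.2] [28.9 48.2] 1.4
cas 4221 medz 0.0913 [560.3 -32.8] [ 72.2 130.9] 87.5
```

View pics/wi2.png

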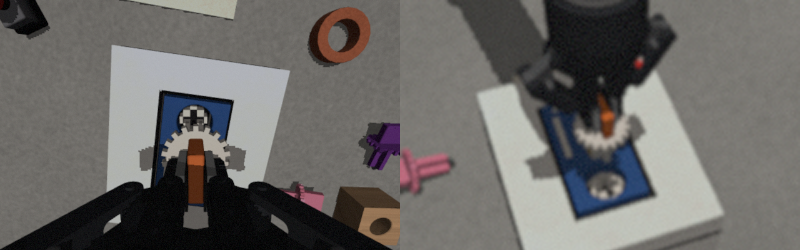

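The spindle is held upright just behind the window, and the front half of the coupling shows ahead of the gear at about (195,118) in the left panel. I'll fit both in this one image.

```bash
python3 - <<'E'
from h import *
from scipy.optimize import least_squares
d=np.load('/tmp/wi.npz');f=d['f'];P=d['P'];hsv=cv2.cvtColor(f,cv2.COLOR_RGB2HSV).astype(int);H,S,V=np.moveaxis(hsv,-1,0); Z=P[...,2]
def circ(n,m,R,c0):
    q=P[m][:,:2]; a=np.degrees(np.arctan2(*(q-c0).T[::-1])); r=np.hypot(*(q-c0).T); e=[]
    for k in range(-90,90,6):
        s=(a>=k)&(a<k+6)
        if s.sum()>3: e.append(q[s][np.argsort(r[s])[-2]])
    e=np.array(e); o=least_squares(lambda c:np.hypot(*(e-c).T)-R,c0,loss='soft_l1',f_scale=.0005)
    print(n,len(e),o.x.round(4),np.abs(o.fun).mean())
b=np.zeros_like(S,bool); b[:,240:400]=1
circ('coupling',b&(Z>.073)&(Z<.0785)&(V>110)&(S<70),.017,np.array([.5995,-.0335]))
circ('window',b&(Z<.084)&(Z>.06),.020,np.array([.5995,-.0335]))
circ('gear',b&(Z>.176)&(Z<.19)&(V>100)&(S<70),.0245,np.array([.599,-.035]))
c=f[130:230,260:360]; save('wi3.png',cv2.resize(c,(600,600),interpolation=cv2.INTER_CUBIC))
E
```

```text
coupling 29 [ 0.5961 -0.0329] 0.0024544822242976608
window 30 [ 0.6509 -0.0342] 0.030220539711374637
gear 30 [ 0.5983 -0.0357] 0.0012981250517432245
```

View pics/wi3.png

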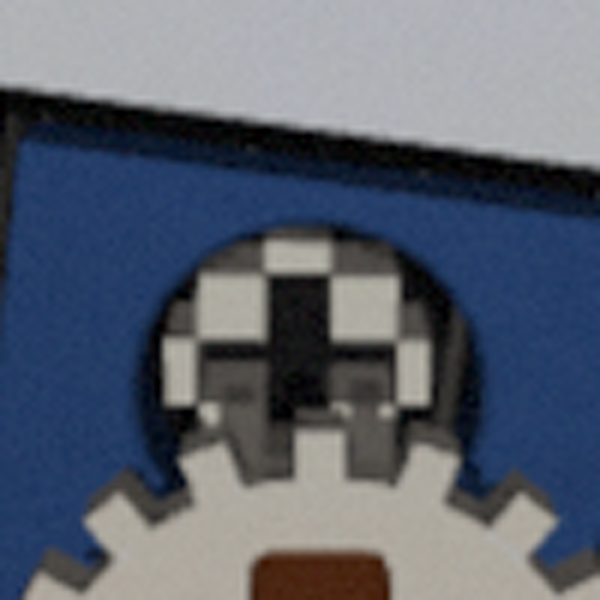

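The slots in the coupling run straight along the image, so the angle is already matched. I'll compare the lateral centres: the coupling slot is at crop x≈299 and the wing at x≈321, at different depths.

```bash
python3 - <<'E'
from h import *
d=np.load('/tmp/wi.npz');P=d['P'];f=d['f'];V=f.max(-1)
a=np.radians(5.33);e=np.array([np.cos(a),np.sin(a)]);l=np.array([-np.sin(a),np.cos(a)]); T=np.array([.5986,-.0351])
def q(n,u0,u1,v0,v1,zl,zh,vm=0):
    p=P[v0:v1,u0:u1]; m=(p[...,2]>zl)&(p[...,2]<zh)&(V[v0:v1,u0:u1]>=vm); p=p[m]; w=p[:,:2]-T; x=w@e*1000;y=w@l*1000
    print(n,m.sum(),'x',np.percentile(x,[1,99]).round(1),'y',np.percentile(y,[1,99]).round(1),'ymid',round(np.percentile(y,[1,99]).mean(),2),'z',np.median(p[:,2]).round(4))
q('topblock',303,317,169,177,.07,.085,150)
q('quads',292,328,175,187,.07,.085,150)
q('sides',284,335,186,198,.07,.085,150)
q('wing',295,335,222,330,.2,.225)
q('gear',200,440,150,330,.178,.19,100)
s=readout.state();print(s['ee_pos'])
E
```

```text
topblock 44 x [13.8 16.4] y [-1.8  5.4] ymid 1.76 z 0.0772
quads 204 x [ 5.7 12.7] y [-9.8 13.3] ymid 1.75 z 0.0773
sides 81 x [-2.8  4.6] y [-13.6  17.1] ymid 1.78 z 0.0773
wing 3104 x [-14.6  16.7] y [-8.   5.5] ymid -1.26 z 0.2131
gear 2721 x [-2.9 23.8] y [-23.7  21.9] ymid -0.91 z 0.1831
[ 0.59877376 -0.03498275  0.18964909]
```

jog_arm(plan=[{"translation": [0.001,0.003,-0.03],"rot": [0,0,0]},{"translation": [0.001,0.003,-0.055],"rot": [0,0,0]},{"translation": [0.001,0.003,-0.066],"rot": [0,0,0]},{"translation": [0.001,0.003,-0.066],"rot": [0,0,0]},{"translation": [0.001,0.003,-0.066],"rot": [0,0,0]}])

```text
t: 13.62
ee_pos: [0.6006, -0.0308, 0.1408]
orientation: [0.0, 0.999, 0.048, 0.001]
force: [0.7, -0.9, -0.7]
width: 0.103
grip_force: 68.6
```

jog_arm(plan=[{"translation": [0,0,-0.004],"rot": [0,0,0]},{"translation": [0,0,-0.008],"rot": [0,0,0]},{"translation": [0,0,-0.012],"rot": [0,0,0]},{"translation": [0,0,-0.014],"rot": [0,0,0]},{"translation": [0,0,-0.014],"rot": [0,0,0]}])

```text
t: 14.25
ee_pos: [0.5998, -0.0308, 0.1295]
orientation: [0.0, 0.999, 0.048, -0.0]
force: [-0.2, 0.3, -0.6]
width: 0.1
grip_force: 68.6
```

jog_arm(plan=[{"translation": [0,-0.001,-0.003],"rot": [0,0,0]},{"translation": [0,-0.001,-0.006],"rot": [0,0,0]},{"translation": [0,-0.001,-0.009],"rot": [0,0,0]},{"translation": [0,-0.001,-0.009],"rot": [0,0,0]}])

```text
t: 14.75
ee_pos: [0.5998, -0.0314, 0.1227]
orientation: [-0.0, 0.999, 0.048, -0.0]
force: [-0.9, -0.1, -2.1]
width: 0.104
grip_force: 68.6
```

jog_arm(plan=[{"translation": [0,0,-0.003],"rot": [0,0,0]},{"translation": [0,0,-0.006],"rot": [0,0,0]},{"translation": [0,0,-0.009],"rot": [0,0,0]},{"translation": [0,0,-0.011],"rot": [0,0,0]},{"translation": [0,0,-0.011],"rot": [0,0,0]}])

```text
t: 15.38
ee_pos: [0.5999, -0.0314, 0.1149]
orientation: [0.0, 0.999, 0.048, -0.0]
force: [-2.0, -1.2, 3.1]
width: 0.104
grip_force: 68.9
```

jog_arm(plan=[{"translation": [0,0,-0.003],"rot": [0,0,0]},{"translation": [0,0,-0.006],"rot": [0,0,0]},{"translation": [0,0,-0.008],"rot": [0,0,0]},{"translation": [0,0,-0.009],"rot": [0,0,0]},{"translation": [0,0,-0.009],"rot": [0,0,0]}])

```text
t: 16.0
ee_pos: [0.6, -0.0314, 0.1088]
orientation: [0.0, 0.999, 0.048, -0.0]
force: [-3.2, 0.2, 8.6]
width: 0.105
grip_force: 70.0
```

jog_arm(plan=[{"translation": [0,0,-0.001],"rot": [0,0,0]},{"translation": [0,0,-0.002],"rot": [0,0,0]},{"translation": [0,0,-0.002],"rot": [0,0,0]},{"translation": [0,0,-0.002],"rot": [0,0,0]}])

```text
t: 16.5
ee_pos: [0.6002, -0.0315, 0.1084]
orientation: [0.0, 0.999, 0.048, 0.0]
force: [-4.8, -0.5, 14.3]
width: 0.105
grip_force: 71.1
```

jog_arm(plan=[{"translation": [0,0,-0.001],"rot": [0,0,0]},{"translation": [0,0,-0.002],"rot": [0,0,0]},{"translation": [0,0,-0.002],"rot": [0,0,0]},{"translation": [0,0,-0.002],"rot": [0,0,0]}])

```text
t: 17.0
ee_pos: [0.6003, -0.0315, 0.108]
orientation: [0.0, 0.999, 0.048, 0.0]
force: [-7.8, -0.4, 21.4]
width: 0.102
grip_force: 72.2
```

```bash
python3 - <<'E'
from h import *
f,P=cap('wrist'); V=f.max(-1).astype(int);S=V-f.min(-1);Z=P[...,2]
s=readout.state(); print(s['ee_pos'],s['t'],s['force'],s['width'],s['grip_force'])
b=np.zeros_like(V,bool);b[130:330,220:420]=1
B=np.abs(P[...,:2]-np.array([.6,-.032])).max(-1)<.024
q=P[b&B&(V>110)&(S<40)&(Z>.095)&(Z<.115)]; print(len(q),np.median(q,0))
h=cv2.cvtColor(f,cv2.COLOR_RGB2HSV);bl=(h[...,0]>95)&(h[...,0]<125)&(h[...,1]>120)&(Z>.08)&(Z<.1); print('cas z',np.median(Z[bl]))
rect('cas',P,bl,(150,480,0,400))
E
```

```text
[ 0.60028281 -0.0314159   0.10801227] 17.05 [-5.96301166e+00 -1.95563983e-02  2.23406172e+01] 0.1005932596571792 72.22437858581543
2580 [ 0.61260421 -0.03071272  0.10190343]
cas z 0.09120229648472347
cas 7738 medz 0.0912 [581.8 -32.4] [82.4 95.3] 87.3
```

```bash
python3 -c "
from h import *
print(workorder.job_done())"
```

```text
the job is handed in; nothing more can be done
None
```

I handed the job in at about 17 s: the cassette is seated flat in the pocket and released, and the spindle is meshed with the coupling and still held, pressing the drive to its stop at about 22 N; no verdict came back.

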